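# Ring for the inspector and hold the pump crate's lid open

### The arm

A 6-joint arm with a two-finger parallel gripper is mounted at the origin on the work surface. World frame = base frame: x ahead of the robot, y to its left, z up, the work surface at z = 0. Lengths are in m, angles in rad, forces in N, time in s.
With the tool pointing down it reaches from about 0.275 to 0.775 m from the base axis. Payload 14.6 kg.
Tool frame: the origin (TCP) lies where the fingers leave the gripper's body, on its centre line; the fingertips stand 73 mm ahead of it and the grasp point (between the pads) lies 54 mm ahead of it; z points along the fingers, y is the line along which they close (so a half turn about z gives the same grasp; the last joint's range is limited). The gripper opens to 85 mm and grips with 20 to 120 N. Pads are 22 mm wide; open, the fingers measure 114 mm over their backs; the gripper's body (76 mm by 85 mm) begins 54 mm behind the grasp point. The pads swing forward as they close: fully open they stand 13 mm farther back than shut.
Start: joints at [1.075, 0.263, -0.048, 1.259, 0, 1.415], TCP at [0.175, 0.495, 0.304] pointing down, gripper open.
Joint ranges: [-2.65, 2.65], [-0.89, 1.7], [-1.18, 1.37], [-2.13, 2.11], [-1.35, 1.29], [-3.14, 3.14]. Speed limits (rad/s): [1.89, 1.89, 2.57, 2.79, 3.14, 3.14].

### API

Orientations are given as a unit quaternion [x, y, z, w].
In Python, from plant import ctrl gives the robot as it stands. Calls block until the motion is done:
- ctrl.move_to(position, orientation): joint-space move of the TCP to a pose.
- ctrl.servo_line(position, v=0.15, attitude=None): straight line of the TCP; attitude=None keeps the orientation; v is the mean speed in m/s.
- ctrl.set_joints(angles): joint-space move.
- ctrl.ungrasp() and ctrl.gripper_close(force=None): open the fingers fully, or close them until they stop; force is the grip in N (None keeps the last).
- ctrl.pause(seconds).
- ctrl.inverse_kinematics(position, orientation): joint angles nearest the present ones, or None.
- ctrl.observe(): the state.
- ctrl.camera(name): name is "scene" or "top" or "wrist"; returns a dict with "pixels" (480x640x3 uint8, red, green, blue), "vfov" (degrees; the focal length in pixels is half the picture's height over the tangent of half this angle, whatever the lens; pixels are square), "cx", "cy" (the principal point, pixels), "origin" and "orientation" of the camera in the world. Camera axes: x right, y up, looking along -z (the intrinsics and any distortion apply to the point x, -y, -z); pixel columns grow to the right and rows downward; lengths in m; the calibration is good to about 2 mm. The wrist camera is an equidistant fisheye: a pixel r from the principal point sees the ray r / f radians off the axis. A picture is of the moment at which its call begins. There is no depth.
A pose or a line that the arm cannot do raises ctrl.Unreachable and nothing moves.
- ctrl.close_job(): hands the job in; it is judged then, once.
The state is a dict: "time_s": time; "joint_pos": joint angles; "qd": joint speeds; "effort": joint torques, N m; "position": TCP position; "eef_rot": TCP orientation; "contact_force": force on the tool from outside, world axes, zero at the start; "ft_torque": the same for the moment, N m; "grip_width": finger opening in m; "gripper_force": force on a finger pad.
Only numpy, scipy, OpenCV 4.12 (cv2) and the standard library are available. Lean on these libraries where they do the work, as an engineer would, in place of code of your own. Each camera call takes 0.05 s, during which the arm holds its last target. There are 200 camera calls.

### The job

Call the goods-in inspector by pressing the desk bell's plunger fully down to its stop and letting it spring up again, then lift the wooden pump crate's lid by its red bar and hold it open at 45 degrees (half way to upright, give or take a few degrees) so that the contents can be checked. The lid falls shut by itself, so finish while still holding it there with the gripper: do not let go. Leave everything else on the bench where it is.

Things in the scene. Friction and masses are not known exactly. Their poses are not given: they have to be found in the camera images.
- crate: Wooden pump crate, fixed to the bench, 180 (own x) x 260 (own y) x 110 mm tall without lid, yellow and red parts inside. Origin: centre of its underside; own z up, own -x is its front, towards the robot, yawed up to 0.4 rad. It stands on the robot's left or right, the bell on the other side.
- lid (a joint): Lid angle in rad about the crate's own y axis: 0 shut, 0.785 = 45 degrees, 1.9 = thrown right back. The plywood lid (186 x 270 x 9 mm, with two flat battens lying on it, about 0.45 kg) is hinged along the crate's rear top edge and falls shut by its own weight.
- lid_hinge (a point): On the hinge axis at mid width: 90 mm behind the crate's centre (own +x), 110 mm above the bench. The axes turn with the lid: x points back from the handle to the hinge in the lid's plane, y along the hinge.
- lid_handle (a point): Middle of the lid's red bar: round, 12 mm thick, 120 mm long, along own y, on two side legs in the lid's plane. Lid shut: 235 mm in front of the hinge axis, 4.5 mm above it (114.5 mm above the bench), 45 mm free between bar and lid edge, nothing below: a finger fits on either side from above. It moves on a 235 mm arc round the hinge; the bar may turn between the pads. Own x points to the hinge.
- bell_top (a point): Centre of the top of the bell's brass plunger head (24 mm across), 70 mm above the bench when up; it moves straight down. The chrome desk bell under it is fixed, 90 mm across at its black base, the dome's top 52 mm high.
- plunger (a joint): Travel of the bell's plunger in m: 0 up, 0.007 fully down on its stop. A spring pushes it up: 1.5 N at first, 5 N at the stop.
- red_ram: small red hydraulic cylinder lying flat, 208 mm long overall with a steel rod, 36 mm square ends; bystander. Origin: centre of its underside.
- filter: upright silver filter housing, 72 mm across, 108 mm tall; bystander. Origin: centre of its underside.
- jar: jar with a blue cap, 64 mm across, 55 mm tall; bystander. Origin: centre of its underside.
- yellow_pump: yellow gear pump, 90 x 70 mm, 91 mm tall, with a steel shaft; bystander. Origin: centre of its underside.
- green_valve: green valve block, 60 x 60 mm, 73 mm tall, black coil on top; bystander. Origin: centre of its underside.
- screwdriver: screwdriver lying flat; bystander.
- blue_solenoid: silver valve with a blue coil lying flat, 82 x 35 mm, 35 mm tall; bystander. Origin: centre of its underside.
- plug: stepped brass plug, 44 mm across, 32 mm tall; bystander. Origin: centre of its underside.

How it is judged:
On the way, in this order (a step that is already met when the one before it is completed fails the run):
1. the bell's plunger is pressed down to its stop while the lid is shut (value of joint plunger above 0.006 m and value of joint lid below 0.05 rad), for 0.05 s.
2. the plunger is up again and the fingers hold the lid at 45 degrees (value of joint lid between 0.645 and 0.925 rad and contact force between the fingers and lid above 0.5 N and value of joint plunger below 0.0015 m), for 0.3 s.
At the end, for the whole second after the job is handed in: The bell has been pressed to its stop (6 of its 7 mm) and is up again (less than 1.5 mm); the lid stands still at 45 degrees, within 8 degrees, held by the fingers (contact force over 0.5 N) through the last second (all of step 2 and velocity of joint lid between -0.1 and 0.1 rad/s); the arm keeps its last pose, push and grip.
It fails at once if a bystander is moved more than 30 mm (distance of any of red_ram, filter, jar, yellow_pump, green_valve, screwdriver, blue_solenoid, plug from where it was at the start of the episode above 0.03 m).
It also fails if it takes over 54 s, if anything falls off the work surface, if the arm or the gripper's body presses on something with over 40 N, if the wrist force passes 120 N, or if a joint passes its speed limit or range.

## Working session

There is one attempt and no reset: what is moved stays moved. The work goes in short steps, each a Python script; the robot and the scene stay as the last script left them, time stands still between calls to the robot, and variables do not carry over. Pictures are saved under pics/ and viewed, at most 10 in all, crops included, and the job is handed in when it is done.

```bash
mkdir -p pics; ls
python3 - <<'E'
from plant import ctrl
import cv2
for n in("top","scene"):
    c=ctrl.camera(n); cv2.imwrite(f"pics/{n}0.png",c["pixels"][:,:,::-1])
    print(n,{k:v for k,v in c.items() if k!="pixels"})
print(ctrl.observe())
E
```

```text
pics
plant.py
top {'vfov': 47.81165814058267, 'cx': 320.3937469828146, 'cy': 237.01611249538146, 'origin': array([ 0.32477615, -0.00269428,  1.43516509]), 'orientation': array([ 0.05283664, -0.04926759, -0.70388852,  0.70662716])}
scene {'vfov': 51.921911114966875, 'cx': 306.069345160155, 'cy': 238.49202858238442, 'origin': array([ 1.47401486, -0.29400369,  1.23850082]), 'orientation': array([0.28155202, 0.20846678, 0.5431445 , 0.76306232])}
{'time_s': 0.1, 'joint_pos': array([ 1.07470594e+00,  2.63483317e-01, -4.88534518e-02,  1.25943038e+00,
        1.46295589e-05,  1.41547370e+00]), 'qd': array([-0.0003012 , -0.00015992,  0.00261683,  0.00018832,  0.00243642,
       -0.00013352]), 'effort': array([ 3.59609163e-03, -6.38575459e+01,  3.85063970e+01,  9.94734582e-03,
       -9.58178680e-05, -1.95873594e-05]), 'position': array([0.17538705, 0.49464665, 0.30347625]), 'eef_rot': array([ 1.69560663e-01,  9.85519632e-01, -4.57550495e-04, -1.62251357e-04]), 'contact_force': array([-0.50842254, -0.04683675,  0.08205082]), 'ft_torque': array([-0.04005927, -0.04374442, -0.00866498]), 'gripper_force': 0.0, 'grip_width': 0.08496727232838258}
```

View pics/top0.png

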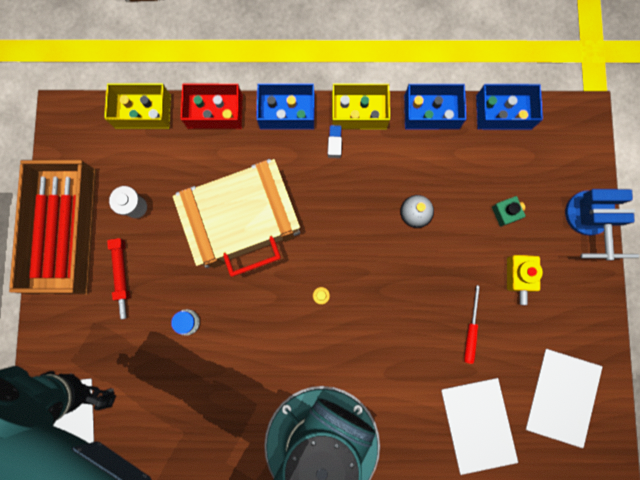

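View pics/scene0.png

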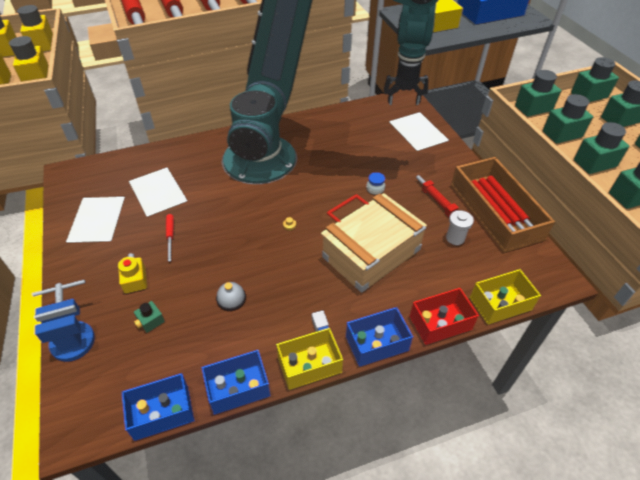

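The top view shows the bell plunger near (421,208), the crate on the robot's left, and its red bar from about (228,273) to (281,253). The brass plug is at (321,296) and the jar at (185,322). I'll enlarge the bell and bar areas.

Run:
```python
import cv2,numpy as np
t=cv2.imread("pics/top0.png");s=cv2.imread("pics/scene0.png")
def cr(i,x,y,w,h,k): return cv2.resize(i[y:y+h,x:x+w],None,fx=k,fy=k,interpolation=cv2.INTER_CUBIC)
a=np.vstack([np.hstack([cr(t,215,230,80,60,5),cr(t,395,185,80,60,5)]),np.hstack([cr(s,320,180,80,60,5),cr(s,200,265,80,60,5)])])
cv2.imwrite("pics/crop.png",a)
```

```text
(no output)
```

View pics/crop.png

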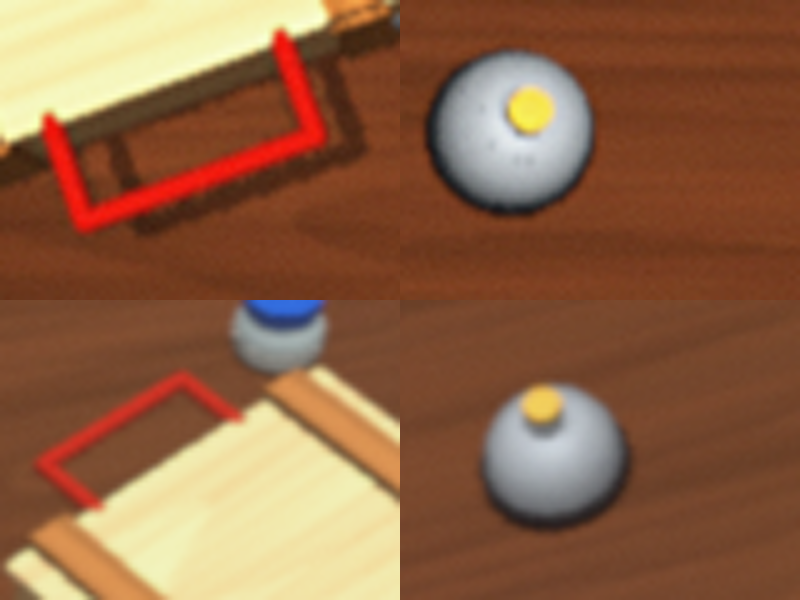

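The crops give the bar ends in the top picture as (231.4,273.9) and (278.2,257.1), and in the scene picture as (328,212.2) and (356.4,195.6). The plunger top is at (420.6,206.6) in the top picture and (228,285) in the scene picture. Next I'll locate these in the world and check that the poses can be reached.

```bash
cat > h.py <<'E'
import numpy as np
from scipy.spatial.transform import Rotation as R
from plant import ctrl
def ray(c,u,v):
    f=240/np.tan(np.radians(c["vfov"])/2)
    d=np.array([(u-c["cx"])/f,-(v-c["cy"])/f,-1.])
    return c["origin"],R.from_quat(c["orientation"]).apply(d)
def onz(c,u,v,z):
    o,d=ray(c,u,v); return o+d*(z-o[2])/d[2]
def quat(z,y):   # tool z, tool y
    z=z/np.linalg.norm(z); y=y/np.linalg.norm(y)
    return R.from_matrix(np.column_stack([np.cross(y,z),y,z])).as_quat()
E
python3 - <<'E'
from h import *
T=ctrl.camera("top");S=ctrl.camera("scene")
a=[onz(T,231.4,273.9,.1145),onz(T,278.2,257.1,.1145)]
b=[onz(S,356.4,195.6,.1145),onz(S,328,212.2,.1145)]
for p,q in(a,b):
    d=p-q; print("bar",p,q,(p+q)/2,np.linalg.norm(d),"yaw",np.arctan2(-d[0],d[1]))
print("bell",onz(T,420.6,206.6,.07),onz(S,228,285,.07))
H=sum(a+b)/4; y=a[0]-a[1]+b[0]-b[1]; yaw=np.arctan2(-y[0],y[1])
ex=np.array([np.cos(yaw),np.sin(yaw),0]); ez=np.array([0,0,1.])
hinge=H+.235*ex
for th in(.6,.785,1.0):
  z=np.cos(th)*ex-np.sin(th)*ez; yy=np.sin(th)*ex+np.cos(th)*ez
  for s in(1,-1):
    q=quat(z,s*yy); print(th,s)
    for l in(0,.3,.785):
      hp=hinge+.235*(-np.cos(l)*ex+np.sin(l)*ez)
      for back in(.054,.15):
        j=ctrl.inverse_kinematics(hp-back*z,q); print(l,back,None if j is None else np.round(j,2))
E
```

```text
bar [0.42516145 0.22139006 0.1145    ] [0.46682955 0.10767069 0.1145    ] [0.4459955  0.16453037 0.1145    ] 0.12111287051139957 yaw 0.3512199037287718
bar [0.42366562 0.22356346 0.1145    ] [0.46320986 0.10987056 0.1145    ] [0.44343774 0.16671701 0.1145    ] 0.1203736690883776 yaw 0.3347281001106106
bell [ 0.60324574 -0.25222569  0.07      ] [ 0.60172203 -0.25149526  0.07      ]
0.6 1
0 0.054 None
0 0.15 None
0.3 0.054 None
0.3 0.15 None
0.785 0.054 [ 0.11 -0.18 -0.94 -0.16  0.19  1.44]
0.785 0.15 [ 0.03 -0.42 -0.89  0.15  0.26  1.39]
0.6 -1
0 0.054 None
0 0.15 None
0.3 0.054 None
0.3 0.15 None
0.785 0.054 [ 0.11 -0.18 -0.94 -0.16  0.19 -1.7 ]
0.785 0.15 [ 0.03 -0.42 -0.89  0.15  0.26 -1.75]
0.785 1
0 0.054 None
0 0.15 [-0.01 -0.31 -1.15 -0.02  0.25  1.32]
0.3 0.054 [ 0.09 -0.13 -1.05 -0.12  0.18  1.39]
0.3 0.15 [ 0.01 -0.39 -0.96  0.25  0.23  1.33]
0.785 0.054 [ 0.13 -0.15 -0.75  0.2   0.15  1.42]
0.785 0.15 [ 0.08 -0.33 -0.66  0.47  0.19  1.38]
0.785 -1
0 0.054 None
0 0.15 [-0.01 -0.31 -1.15 -0.02  0.25 -1.83]
0.3 0.054 [ 0.09 -0.13 -1.05 -0.12  0.18 -1.75]
0.3 0.15 [ 0.01 -0.39 -0.96  0.25  0.23 -1.81]
0.785 0.054 [ 0.13 -0.15 -0.75  0.2   0.15 -1.72]
0.785 0.15 [ 0.08 -0.33 -0.66  0.47  0.19 -1.76]
1.0 1
0 0.054 [ 0.11  0.01 -0.99  0.01  0.12  1.38]
0 0.15 [ 0.07 -0.22 -0.89  0.35  0.15  1.34]
0.3 0.054 [ 0.12 -0.09 -0.83  0.27  0.12  1.38]
0.3 0.15 [ 0.08 -0.26 -0.71  0.57  0.14  1.35]
0.785 0.054 [ 0.15 -0.07 -0.52  0.55  0.1   1.41]
0.785 0.15 [ 0.13 -0.19 -0.4   0.8   0.12  1.39]
1.0 -1
0 0.054 [ 0.11  0.01 -0.99  0.01  0.12 -1.76]
0 0.15 [ 0.07 -0.22 -0.89  0.35  0.15 -1.8 ]
0.3 0.054 [ 0.12 -0.09 -0.83  0.27  0.12 -1.76]
0.3 0.15 [ 0.08 -0.26 -0.71  0.57  0.14 -1.79]
0.785 0.054 [ 0.15 -0.07 -0.52  0.55  0.1  -1.73]
0.785 0.15 [ 0.13 -0.19 -0.4   0.8   0.12 -1.75]
```

Run:
```python
from h import *
B=np.array([.6025,-.2519,0]); r=B/np.linalg.norm(B)
q=min((quat(np.array([0,0,-1.]),s*np.cross([0,0,1],r)) for s in(1,-1)),key=lambda q:abs(ctrl.inverse_kinematics(B+[0,0,.22],q)[5]-1.4))
ctrl.gripper_close(20)
ctrl.move_to(B+[0,0,.22],q)
ctrl.servo_line(B+[0,0,.15])
f0=ctrl.observe()["contact_force"][2]
z=.146
while z>.128:
    ctrl.servo_line(B+[0,0,z],v=.03); ctrl.pause(.1)
    o=ctrl.observe(); f=o["contact_force"][2]-f0; print(round(z,4),o["position"].round(4),round(f,2))
    if f>12: break
    z-=.0015 
c=ctrl.camera("wrist"); import cv2; cv2.imwrite("pics/w1.png",c["pixels"][:,:,::-1])
ctrl.pause(.2)
ctrl.servo_line(B+[0,0,.22]); print(ctrl.observe()["time_s"],ctrl.observe()["contact_force"])
```

```text
0.146 [ 0.6026 -0.252   0.1463] 0.28
0.1445 [ 0.6025 -0.2519  0.1445] -0.9
0.143 [ 0.6025 -0.2519  0.143 ] 0.94
0.1415 [ 0.6026 -0.2519  0.1416] 1.66
0.14 [ 0.6026 -0.252   0.1401] 1.86
0.1385 [ 0.6026 -0.252   0.1386] 2.67
0.137 [ 0.6026 -0.2519  0.1371] 4.18
0.1355 [ 0.6026 -0.2519  0.1356] 6.16
0.134 [ 0.6026 -0.2519  0.1354] 21.8
8.775 [ 0.70246138  0.44205333 -0.65131221]
```

The force rose along the spring curve and then jumped to 22 N at the stop, so the bell press is done. Now the bar: I'll approach it tilted 33° from vertical so that the open fingers clear the lid edge.

```bash
cat >> h.py <<'E'
H=np.array([.4447,.1656,.1145]); yaw=.343
ex=np.array([np.cos(yaw),np.sin(yaw),0]); ez=np.array([0,0,1.])
hinge=H+.235*ex-[0,0,.0045]
th=1.0; tz=np.cos(th)*ex-np.sin(th)*ez; Q=quat(tz,np.sin(th)*ex+np.cos(th)*ez)
E
python3 - <<'E'
from h import *
import cv2
ctrl.ungrasp()
ctrl.move_to(H-.15*tz,Q)
ctrl.servo_line(H-.054*tz,v=.08)
o=ctrl.observe(); print(o["time_s"],o["position"],H-.054*tz,o["contact_force"])
for n in("wrist","top"):
    cv2.imwrite(f"pics/{n}2.png",ctrl.camera(n)["pixels"][:,:,::-1])
E
```

```text
12.5583 [0.41721333 0.15576162 0.16023069] [0.4172232  0.1557876  0.15993943] [-0.77059804 -0.12116269 -0.80506368]
```

View pics/wrist2.png

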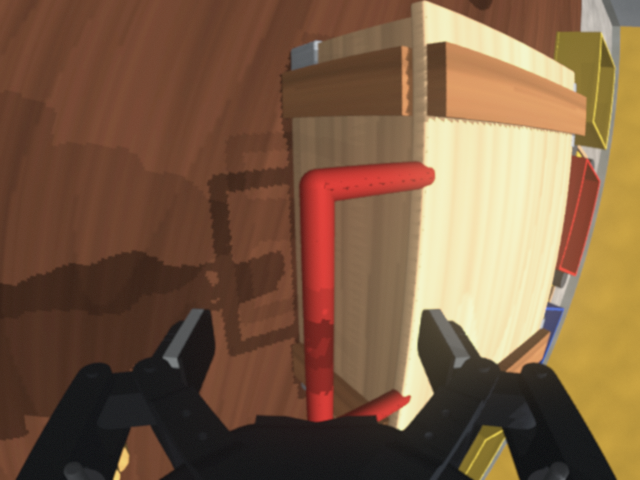

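The wrist view shows the bar (column 317) centred between the open fingers (210 and 425), and the right finger is above the lid. I'll close and lift along the arc.

Run:
```python
from h import *
import cv2
ctrl.gripper_close(40)
o=ctrl.observe(); print(o["time_s"],o["grip_width"],o["gripper_force"],o["contact_force"].round(1))
for l in np.linspace(0,.785,11)[1:]:
    h=hinge+(-.235*np.cos(l)+.0045*np.sin(l))*ex+(.235*np.sin(l)+.0045*np.cos(l))*ez
    ctrl.servo_line(h-.054*tz,v=.06)
    o=ctrl.observe(); print(round(l,2),round(o["time_s"],2),round(o["grip_width"],4),round(o["gripper_force"],1),o["contact_force"].round(1))
    if np.linalg.norm(o["contact_force"])>60 or o["grip_width"]<.009: break
for n in("wrist","scene"):
    cv2.imwrite(f"pics/{n}3.png",ctrl.camera(n)["pixels"][:,:,::-1])
s=cv2.imread("pics/scene3.png")[130:330,260:520]; cv2.imwrite("pics/scene3c.png",cv2.resize(s,None,fx=3,fy=3))
```

```text
13.325 0.010578900712870003 38.97942781448364 [3.  1.9 5.8]
0.08 13.78 0.0107 38.9 [ 8.6  3.7 -3. ]
0.16 14.24 0.0107 38.9 [ 8.7  3.7 -4.9]
0.24 14.7 0.0103 39.2 [ 2.3  2.  -4.4]
0.31 15.16 0.0105 39.6 [-3.3 -0.9 -2.7]
0.39 15.62 0.01 40.2 [-14.6  -3.1   2. ]
0.47 16.07 0.0106 41.4 [-18.1  -4.3   6.1]
0.55 16.53 0.01 41.9 [-17.   -2.4   7.1]
0.63 16.99 0.0101 41.7 [-9.8  2.7  3. ]
0.71 17.45 0.0104 41.7 [-7.9  6.2  1.1]
0.78 17.91 0.0106 41.8 [-7.2  6.9  1.1]
```

View pics/scene3c.png

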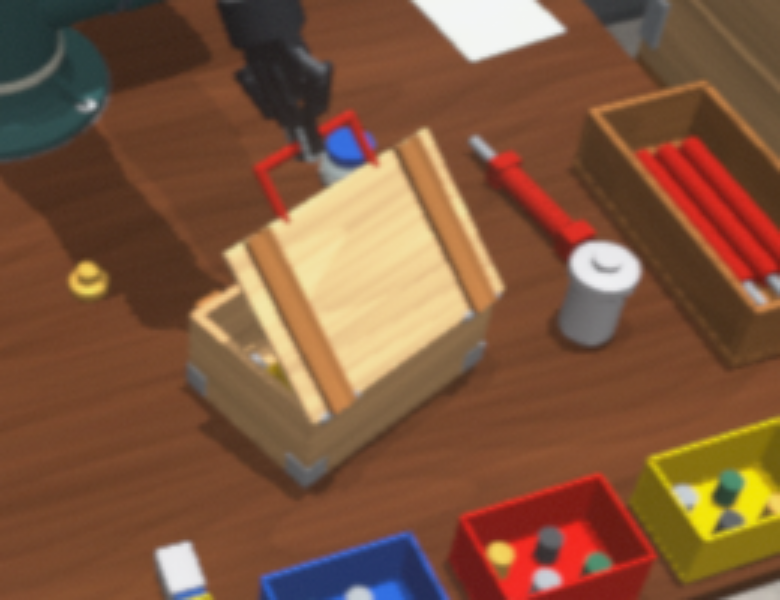

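View pics/wrist3.png

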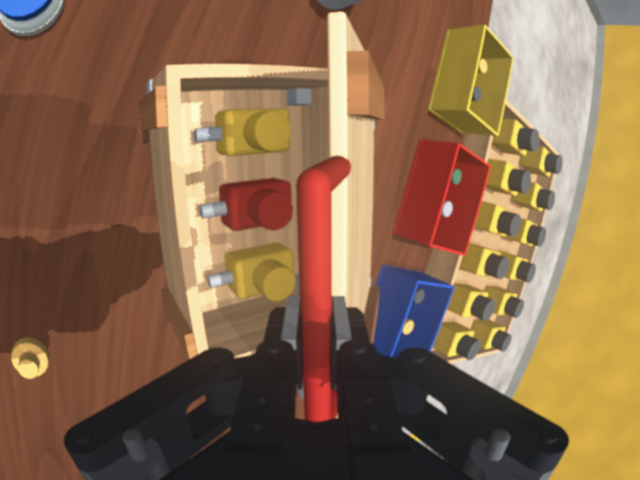

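Both pictures show the bar held between the pads and the lid about half open. The grip is steady at 42 N and the bystanders have not moved. I'll let it settle and hand in.

Run:
```python
from h import *
ctrl.pause(1.0); o=ctrl.observe(); print(o["time_s"],o["position"],o["gripper_force"],o["contact_force"],abs(o["qd"]).max())
print(ctrl.close_job())
```

```text
19.0083 [0.48473653 0.18071862 0.3249778 ] 41.68953537940979 [-6.39529271  7.51587881  0.52349324] 0.002062051125871208
the job is handed in; nothing more can be done
None
```

I pressed the bell to its stop and released it, then lifted the lid by its red bar; the gripper is holding it open at about 45°, and the job was handed in at about 19 s (no verdict was returned).

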